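# Put away the washed tea and coffee things at the cafe bar

## Task

The washed tea and coffee things have come up mixed on the black bar mat: put each one away where it belongs. Hang the steel infuser fully home in the white teapot and then lay the pot's lid on it; stand the loose cup upright in the free half of the wooden tray, without shifting the cup that already stands there; stand the steel milk jug upright well on the slotted steel drip tray, and lay the teaspoon inside the cutlery box.

Things in the scene. Friction and masses are not known exactly. Their poses are not given: they have to be found in the camera images.
- infuser_c (a point): Steel tea infuser upright on the black bar mat (mat top at z = 3 mm): perforated basket 41 mm across, 52 mm long, under a collar 62 mm outside, 47 mm inside, 12 mm high; 64 mm high in all, 80 g. Point: centre of the collar, 58 mm above the foot; z up its axis. Grip the collar from outside; the fingers then pass outside the pot's neck.
- lid_c (a point): White teapot lid, right way up on the bar mat, 70 g: spigot 38 mm across, 6 mm deep, fits in the infuser's collar; disc 60 mm across; round knob 22 mm across. Heights above the spigot's foot: disc's underside 6, disc's top 9 at the edge to 12.5 at the knob's root, knob's top 36 mm. Point: middle of the knob, at 24 mm; z up. Grip the knob with the fingertips, above the disc.
- cup_c (a point): The loose white espresso cup, upright on the bar mat, open at the top: 55 mm high, 57 mm across at the rim, 53 mm low down, foot 42 mm; 130 g. Handle along its +y, reaching 52 mm from the axis: grip from above, fingers on the +x and -x sides. Point: on the axis half-way up (27.5 mm above the foot); z up.
- jug_c (a point): Small steel milk jug, upright on the bar mat, open at the top: 72 mm high, 57 mm across at the foot, 54 mm at the rim; 160 g. Handle along its +y, reaching 57 mm from the axis; lip along -y, 38 mm. Grip from above, fingers on the +x and -x sides. Point: on the axis half-way up (36 mm above the foot); z up.
- spoon_c (a point): Steel teaspoon lying on the bar mat, bowl up, 30 g: 142 mm long along its x, bowl 29 mm wide at the +x end. Point: on the handle near the balance point, 7 mm above what it lies on; the handle there is 9.5 mm wide, 4.5 mm thick. From the point it reaches 76 mm to the bowl's tip (+x), 66 mm to the handle's end (-x). z up.
- teapot_mouth (a point): White teapot, stands firm, place varies. Point: centre of its mouth at rim height, 102 mm up; z up. Mouth 50 mm across, free 90 mm down; neck 58 mm outside, 22 mm high, over a body 114 mm across. Spout along +y (to 104 mm, 91 mm high), handle along -y (to 102 mm). Seated, the infuser's collar rests on the rim (its point 6 mm above this one); the lid on it has its point 30 mm above this one.
- cup_tray: Light wooden cup tray, stands firm, place varies: 130 mm along x, 220 mm along y, 14 mm high, walls 6 mm, floor 6 mm above the work surface. Origin: centre of its underside. One espresso cup already stands in its -y half; the +y half is free (its middle at y = +50 mm).
- kept_cup_c (a point): The espresso cup that already stands in the -y half of the cup tray, of the same make as the loose one; to be left where it is. Point: on its axis half-way up (27.5 mm above its foot). Handle along its own +y, roughly the tray's +x; z up.
- drip_tray: Flat steel drip tray with a slotted top (dark slots), stands firm, place varies: 130 mm along x, 170 mm along y, flat top 15 mm above the work surface, no rim. Origin: centre of its underside.
- cutlery_box: Dark wooden open-topped cutlery box with a grey lining, stands firm, place varies: 100 mm along x, 200 mm along y, 45 mm high, walls 6 mm (88 by 188 mm inside), floor 6 mm above the work surface. Origin: centre of its underside.

How it is judged:
By the outcome, as a careful person would: the job done as asked, in the order asked, and still so for the second after the job is handed in, with the robot touching nothing.
It also fails if it takes over 134 s, if anything falls off the work surface, if the arm or the gripper's body presses on something with over 40 N, if the wrist force passes 120 N, or if a joint passes its speed limit or range.

## Robot

A 6-joint arm with a two-finger parallel gripper is mounted at the origin on the work surface. World frame = base frame: x ahead of the robot, y to its left, z up, the work surface at z = 0. Lengths are in mm, angles in rad, forces in N, time in s.
With the tool pointing down it reaches from about 350 to 975 mm from the base axis. Payload 7.1 kg.
Tool frame: the origin (TCP) lies at the very end of the fingers, on their centre line; the grasp point (between the pads) lies ctrl.hold_point_z behind it (ctrl.hold_point_z is the distance from the TCP to the grasp point, in mm); z points along the fingers, y is the line along which they close (so a half turn about z gives the same grasp; the last joint's range is limited). The gripper opens to 88 mm and grips with 3 to 60 N. Pads are 20 mm wide; open, the fingers measure 115 mm over their backs; the gripper's body (75 mm by 178 mm) begins 61 mm behind the grasp point.
Start: joints at [1.174, 0.423, 1.63, -0, 1.089, -0.019], TCP at [230.516, 580.919, 222.675] pointing down, gripper open.
Joint ranges: [-3, 3], [-0.9, 2.11], [0.09, 2.58], [-1.31, 4.45], [0.11, 2.69], [-2.54, 2.54]. Speed limits (rad/s): [2.39, 2.39, 3.01, 3.14, 3.14, 3.14].

## Interface

Orientations are given as a rotation vector (axis times angle).
In Python, from workcell import ctrl gives the robot as it stands. The module is installed in compiled form; this text tells all that it offers.
- The arm moves only by the shell command python3 -m creep 'ROWS'. ROWS is JSON, a list of rows, each an object with "translation": the shift along the tool's x, y, z in mm, a list of three; "angular": the turn, a rotation vector about the tool's x, y, z in rad, a list of three; "jaw": the opening, from 0 (shut) to 1 (fully open). A call has exactly 8 rows; each row is the pose to reach, as a shift and turn from the pose commanded when the call began, along the tool's axes at that moment; what a row does not reach only later rows make up. A row lasts 1/8 s, in which the tool goes at most 62.5 mm and 10.7 degrees, less where a joint would pass 70% of its speed; a pose out of reach is approached as far as the arm can. A call with a gripper value outside its range is refused whole. The fingers move at their own pace and stop on an object; the grip force is fixed at half the most. Time passes only in rows, so rows that repeat a pose let the fingers close, or fill a call up. It gives the time, the measured TCP pose, the force, the opening and the grip force at its end, in the units of the state.
- ctrl.get_obs(): the state, without advancing time (a new reading comes with each control period).
- ctrl.get_image(name): name is "scene" or "top" or "wrist"; returns the picture (400x640x3 uint8, red, green, blue); there is no depth.
- ctrl.camera_info(name): a dict with "camera_matrix" (3x3 intrinsics, pixels), "world_from_camera" (4x4, takes a point from camera to world coordinates). Camera axes: x right, y up, looking along -z (the intrinsics and any distortion apply to the point x, -y, -z); pixel columns grow to the right and rows downward; lengths in mm; the calibration is good to about 2 mm. A picture is of the moment at which its call begins: read the wrist's pose just before it. camera_info takes no time and is no camera call; for the wrist camera it gives the pose at the moment of the call.
- ctrl.close_job(): hands the job in; it is judged then, once.
Trained networks look in the newest picture that a camera, given by its name, has taken for a name from the list of things; names that differ only in an ending like _2 or _b are one class to them, and where a whole thing is asked for, a point or a joint stands for the part that bears it (a point fixed in the world has none). Each returns a list of dicts, best first, with "score" (0 to 1); they miss things now and then, are a little off and sometimes report something else, mostly with a low value. They report only what shows in the picture. A call takes as long as a camera call.
- ctrl.look_for(camera, label): "rect" ([left, top, right, bottom] in pixels, round what is visible of it).
The state is a dict: "t": time; "qpos": joint angles; "qvel": joint speeds; "joint_torque": joint torques, N m; "ee_pos": TCP position; "orientation": TCP orientation; "ft_force": force on the tool from outside, world axes, zero at the start; "moment": the same for the moment, N m; "width": finger opening in mm; "grasp_force": force on a finger pad.
Only numpy, scipy, OpenCV 4.12 (cv2) and the standard library are available. Lean on these libraries where they do the work, as an engineer would, in place of code of your own. Each camera call takes 0.05 s, during which the arm holds its last target. There are 200 camera calls.

## Working session

There is one attempt and no reset: what is moved stays moved. The work goes in short steps, Python scripts to look and compute and a shell command to move; the robot and the scene stay as the last step left them, time stands still between calls to the robot, and variables do not carry over. Pictures are saved under pics/ and viewed, at most 16 in all, crops included, and the job is handed in when it is done.

```bash
mkdir -p pics
python3 - <<'E'
from workcell import ctrl
import cv2,numpy as np
for n in ("top","scene"):
    im=ctrl.get_image(n); cv2.imwrite(f"pics/{n}0.png",im[:,:,::-1])
    i=ctrl.camera_info(n); print(n,np.round(i["camera_matrix"],1).tolist(),np.round(i["world_from_camera"],3).tolist(),[k for k in i])
print(ctrl.hold_point_z, ctrl.get_obs())
for n in ["infuser_c","lid_c","cup_c","jug_c","spoon_c","teapot_mouth","cup_tray","kept_cup_c","drip_tray","cutlery_box"]:
    print(n,[(np.round(d["rect"]).tolist(),round(d["score"],2)) for d in ctrl.look_for("top",n)[:3]])
E
```

```text
top [[504.0, 0.0, 319.3], [0.0, 504.0, 198.8], [0.0, 0.0, 1.0]] [[-0.014, 0.999, -0.049, 442.346], [-1.0, -0.013, 0.015, -23.316], [0.015, 0.049, 0.999, 1429.309], [0.0, 0.0, 0.0, 1.0]] ['camera_matrix', 'world_from_camera']
scene [[456.6, 0.0, 318.6], [0.0, 456.6, 203.5], [0.0, 0.0, 1.0]] [[-0.547, -0.711, 0.443, 991.261], [0.837, -0.463, 0.291, 299.316], [-0.002, 0.53, 0.848, 1029.128], [0.0, 0.0, 0.0, 1.0]] ['camera_matrix', 'world_from_camera']
18.700000000000003 {'t': 0.1, 'qpos': array([ 1.17402126e+00,  4.23740614e-01,  1.63060063e+00,  1.27044025e-06,
        1.08861435e+00, -1.90294532e-02]), 'qvel': array([ 0.00024203, -0.00213012, -0.00082073,  0.00117423, -0.0028816 ,
        0.00058828]), 'joint_torque': array([-2.97051497e-05, -5.45618606e+01, -2.74325252e+01,  6.45147474e-02,
        1.89137401e-02, -3.69853524e-05]), 'ee_pos': array([230.31544861, 580.47718182, 221.99938778]), 'orientation': array([-5.89787637e-01, -3.08544586e+00,  2.09424398e-03]), 'ft_force': array([0.27026323, 0.97948444, 0.05669387]), 'moment': array([0.01531304, 0.01957126, 0.00563662]), 'grasp_force': 0.0, 'width': 88.47667114703928}
infuser_c [([249.0, 143.0, 271.0, 165.0], 0.88)]
lid_c [([293.0, 175.0, 320.0, 199.0], 0.66), ([148.0, 148.0, 228.0, 184.0], 0.44)]
cup_c [([255.0, 207.0, 278.0, 236.0], 0.64), ([386.0, 219.0, 448.0, 274.0], 0.57)]
jug_c [([335.0, 217.0, 355.0, 243.0], 0.6)]
spoon_c [([338.0, 134.0, 351.0, 181.0], 0.73)]
teapot_mouth [([147.0, 146.0, 226.0, 185.0], 0.82), ([336.0, 207.0, 358.0, 239.0], 0.34)]
cup_tray [([369.0, 136.0, 449.0, 189.0], 0.81), ([424.0, 153.0, 450.0, 169.0], 0.54)]
kept_cup_c [([425.0, 152.0, 446.0, 172.0], 0.77)]
drip_tray [([385.0, 216.0, 446.0, 270.0], 0.95)]
cutlery_box [([157.0, 219.0, 230.0, 258.0], 0.73)]
```

Run:
```python
import cv2
a=cv2.imread("pics/top0.png")[125:285,130:470]
cv2.imwrite("pics/topc.png",cv2.resize(a,(800,376),interpolation=cv2.INTER_CUBIC))
```

```text
(no output)
```

View pics/topc.png

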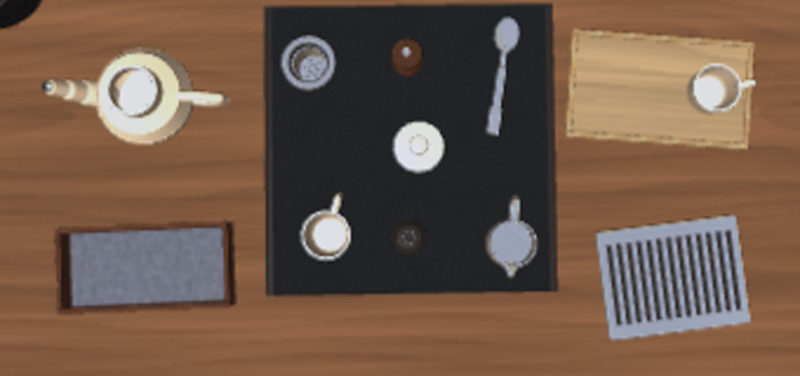

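View pics/scene0.png

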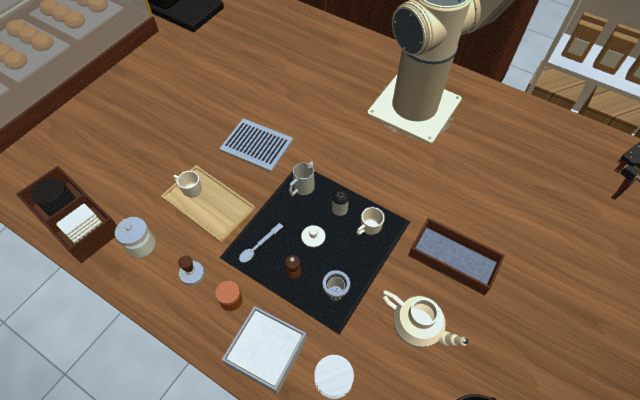

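The top crop shows, left to right:
- **Left:** the teapot mouth at (134,92) and the box at around (146,267).
- **On the mat:** infuser (308,63), lid (418,147), cup (325,235), jug (511,241) and spoon (508,16)–(493,134). There are also two shakers that aren't part of the job.
- **Right:** the tray with the kept cup at (715,88), and the drip tray.

Next I convert these to world positions.

```bash
cat > h.py <<'E'
from workcell import ctrl
import numpy as np, cv2
from scipy.spatial.transform import Rotation as R
def w(cam,uv,z,info=None):
    i=info or ctrl.camera_info(cam); K=np.array(i["camera_matrix"]); T=np.array(i["world_from_camera"])
    d=np.linalg.inv(K)@[uv[0],uv[1],1]; d=T[:3,:3]@[d[0],-d[1],-d[2]]; o=T[:3,3]
    return o+d*(z-o[2])/d[2]
def to(x,y,z,yaw=None,pos=None,rv=None):
    "shift in tool axes to world x,y,z; yaw(deg)=direction of tool y (mod 180)"
    o=ctrl.get_obs(); M=R.from_rotvec(o["orientation"] if rv is None else rv).as_matrix()
    p=o["ee_pos"] if pos is None else np.array(pos)
    s=M.T@(np.array([x,y,z])-p); a=0
    cur=np.degrees(np.arctan2(M[1,1],M[0,1]))
    if yaw is not None: a=-((yaw-cur+90)%180-90)
    print("shift",np.round(s,1),"turn z rad",round(np.radians(a),3),"cur y-dir",round(cur,1),"q6",round(o["qpos"][5],2))
def snap(cam,name,scale=1):
    i=ctrl.camera_info(cam); im=ctrl.get_image(cam); cv2.imwrite(f"pics/{name}.png",im[:,:,::-1]); return i,im
E
python3 - <<'E'
from h import *
c=lambda u,v:((u+.5)/2.3529+130-.5,(v+.5)/2.35+125-.5)
P=dict(infuser=(308,63,67),knobtop=(418,145,39),lid=(418,147,13),cuprim=(326,235,58),cuphandle=(337,197,35),jugrim=(511,243,75),jughandle=(515,200,50),juglip=(511,276,70),spoontip=(508,16,10),spoonend=(493,134,7),
mouth=(134,92,102),spout=(46,86,91),pothandle=(227,100,70),kept=(715,88,61),
t1=(572,28,14),t2=(754,42,14),t3=(748,148,14),t4=(568,136,14),d1=(597,233,15),d2=(736,215,15),d3=(750,321,15),d4=(611,339,15),b1=(57,229,45),b2=(232,222,45),b3=(235,302,45),b4=(62,311,45),
shakA=(406,57,40),shakB=(407,237,40))
for k,(u,v,z) in P.items(): print(k,np.round(w("top",c(u,v),z)[:2],0))
i=ctrl.camera_info("wrist");print(np.round(i["camera_matrix"],0).tolist(),np.round(i["world_from_camera"],2).tolist())
to(528,115,222,0)
E
```

```text
infuser [639. 114.]
knobtop [545. -12.]
lid [544. -12.]
cuprim [440.  95.]
cuphandle [485.  84.]
jugrim [ 428. -117.]
jughandle [ 478. -124.]
juglip [ 391. -117.]
spoontip [ 702. -122.]
spoonend [ 559. -102.]
mouth [604. 305.]
spout [613. 406.]
pothandle [597. 206.]
kept [ 605. -358.]
t1 [ 685. -199.]
t2 [ 666. -418.]
t3 [ 538. -408.]
t4 [ 555. -192.]
d1 [ 438. -224.]
d2 [ 457. -391.]
d3 [ 331. -404.]
d4 [ 312. -238.]
b1 [452. 408.]
b2 [457. 206.]
b3 [364. 203.]
b4 [357. 402.]
shakA [649.   1.]
shakB [437.   2.]
[[283.0, 0.0, 319.0], [0.0, 283.0, 198.0], [0.0, 0.0, 1.0]] [[0.37, -0.89, -0.28, 151.63], [0.93, 0.35, 0.11, 611.15], [0.0, -0.3, 0.95, 385.97], [0.0, 0.0, 0.0, 1.0]]
shift [-448.4 -323.3    0.7] turn z rad 1.193 cur y-dir 68.4 q6 -0.02
```

```bash
python3 - <<'E'
from h import *
to(639,114,222,-5,[230.5,580.9,222.7]); to(639,114,160,-5)
E
python3 -m creep '[{"translation":[-280,-205,0],"angular":[0,0,0.15],"jaw":1},{"translation":[-280,-205,0],"angular":[0,0,0.3],"jaw":1},{"translation":[-280,-205,0],"angular":[0,0,0.45],"jaw":1},{"translation":[-280,-205,0],"angular":[0,0,0.6],"jaw":1},{"translation":[-280,-205,0],"angular":[0,0,0.75],"jaw":1},{"translation":[-280,-205,0],"angular":[0,0,0.9],"jaw":1},{"translation":[-280,-205,0],"angular":[0,0,1.1],"jaw":1},{"translation":[-280,-205,0],"angular":[0,0,1.25],"jaw":1}]'
python3 - <<'E'
from h import *
to(639,114,150,-5)
E
```

```text
shift [-551.9 -283.3    0.7] turn z rad 1.28 cur y-dir 68.4 q6 -0.02
shift [-551.9 -283.3   62.7] turn z rad 1.28 cur y-dir 68.4 q6 -0.02
t: 1.6
ee_pos: [415.6, 286.5, 222.9]
orientation: [2.292, 2.149, 0.001]
ft_force: [-0.1, 0.7, 0.2]
width: 88.1
grasp_force: 0.0
shift [-157.8  234.    72.9] turn z rad 0.023 cur y-dir -3.7 q6 0.64
```

```bash
python3 -m creep '[{"translation":[-158,234,73],"angular":[0,0,0],"jaw":1},{"translation":[-158,234,73],"angular":[0,0,0],"jaw":1},{"translation":[-158,234,73],"angular":[0,0,0],"jaw":1},{"translation":[-158,234,73],"angular":[0,0,0],"jaw":1},{"translation":[-158,234,73],"angular":[0,0,0],"jaw":1},{"translation":[-158,234,73],"angular":[0,0,0],"jaw":1},{"translation":[-158,234,73],"angular":[0,0,0],"jaw":1},{"translation":[-158,234,73],"angular":[0,0,0],"jaw":1}]'
python3 - <<'E'
from h import *
i,im=snap("wrist","w1")
np.save("w1.npy",i["world_from_camera"])
def px(p):
    T=np.array(i["world_from_camera"]);K=np.array(i["camera_matrix"]);q=T[:3,:3].T@(np.array(p)-T[:3,3]);q=K@[q[0],-q[1],-q[2]];return q[:2]/q[2]
print(px([639,114,67]),px([649,1,40]),px([545,-12,39]),px([604,305,102]))
for n in ["infuser_c","lid_c"]: print(n,[(np.round(d["rect"]).tolist(),round(d["score"],2)) for d in ctrl.look_for("wrist",n)[:3]])
E
```

```text
t: 2.6
ee_pos: [639.0, 117.0, 150.2]
orientation: [-2.282, -2.159, -0.0]
ft_force: [-0.4, 0.1, -0.3]
width: 87.8
grasp_force: 0.0
[319.64162633 206.09415257] [333.88454513 291.86039523] [244.34060803 305.19374323] [244.15274271 -71.29249497]
infuser_c [([288.0, 171.0, 356.0, 238.0], 0.64)]
lid_c [([236.0, 268.0, 274.0, 310.0], 0.9)]
```

View pics/w1.png

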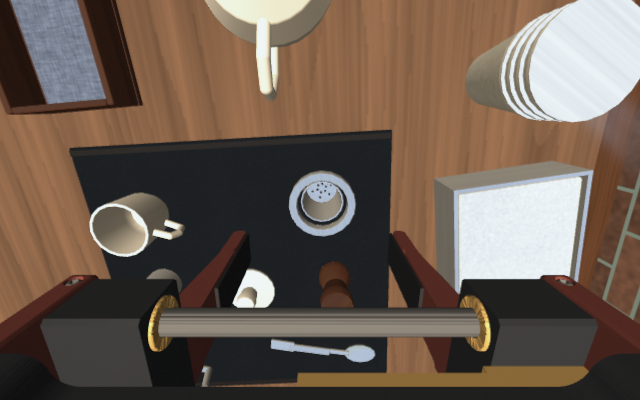

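Run:
```python
from h import *
print(w("wrist",(322,204),67), ctrl.get_obs()["ee_pos"])
to(640.5,115.3,43,-5)
```

```text
[641.66492538 115.78394076  67.        ] [639.3476082  116.90333712 150.24970407]
shift [ -1.6   1.2 107.3] turn z rad 0.032 cur y-dir -3.2 q6 0.22
```

```bash
python3 -m creep '[{"translation":[-1.3,1.7,40],"angular":[0,0,0],"jaw":1},{"translation":[-1.3,1.7,75],"angular":[0,0,0],"jaw":1},{"translation":[-1.3,1.7,107],"angular":[0,0,0],"jaw":1},{"translation":[-1.3,1.7,107],"angular":[0,0,0],"jaw":1},{"translation":[-1.3,1.7,107],"angular":[0,0,0],"jaw":0.4},{"translation":[-1.3,1.7,107],"angular":[0,0,0],"jaw":0.4},{"translation":[-1.3,1.7,107],"angular":[0,0,0],"jaw":0.4},{"translation":[-1.3,1.7,107],"angular":[0,0,0],"jaw":0.4}]'
python3 - <<'E'
from h import *
print(ctrl.get_obs()["width"]);to(604,305,185,-5)
E
```

```text
t: 3.75
ee_pos: [642.3, 114.8, 44.1]
orientation: [2.283, 2.156, 0.003]
ft_force: [-0.6, 0.2, 6.8]
width: 62.0
grasp_force: 30.0
61.98979905506185
shift [ 187.8  -48.8 -140.9] turn z rad 0.03 cur y-dir -3.3 q6 0.22
```

```bash
python3 -m creep '[{"translation":[0,0,-50],"angular":[0,0,0],"jaw":0.4},{"translation":[0,0,-100],"angular":[0,0,0],"jaw":0.4},{"translation":[20,-10,-140],"angular":[0,0,0],"jaw":0.4},{"translation":[70,-25,-140],"angular":[0,0,0],"jaw":0.4},{"translation":[118,-43,-140],"angular":[0,0,0],"jaw":0.4},{"translation":[128,-45,-140],"angular":[0,0,0],"jaw":0.4},{"translation":[128,-45,-140],"angular":[0,0,0],"jaw":0.4},{"translation":[128,-45,-140],"angular":[0,0,0],"jaw":0.4}]'
python3 - <<'E'
from h import *
snap("wrist","w2"); print(ctrl.get_obs()["width"])
E
```

```text
t: 4.75
ee_pos: [604.1, 243.7, 182.5]
orientation: [2.285, 2.156, -0.001]
ft_force: [-0.7, 0.6, -0.6]
width: 62.1
grasp_force: 30.0
61.862283436962876
```

View pics/w2.png

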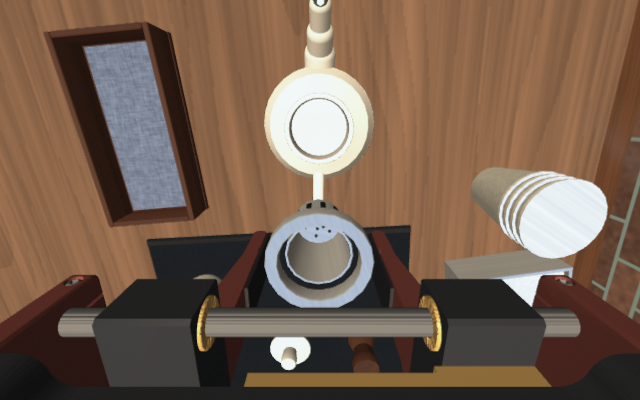

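The wrist view shows the teapot mouth centred at (319,127). The infuser is held centred between the fingers, with its collar at (319,259).

Run:
```python
from h import *
print(w("wrist",(319,127),102),w("wrist",(319.5,259),207),ctrl.get_obs()["ee_pos"])
m=w("wrist",(319,127),102); to(m[0],m[1],185); to(m[0],m[1],95)
```

```text
[607.64737689 311.41346464 102.        ] [604.11868685 247.3922982  207.        ] [604.1109595  243.59472093 182.496364  ]
shift [67.9 -0.4 -2.5] turn z rad 0.0 cur y-dir -3.3 q6 0.42
shift [67.9 -0.4 87.5] turn z rad 0.0 cur y-dir -3.3 q6 0.42
```

```bash
python3 -m creep '[{"translation":[30,-1,0],"angular":[0,0,0],"jaw":0.4},{"translation":[63.7,-1,0],"angular":[0,0,0],"jaw":0.4},{"translation":[63.7,-1,0],"angular":[0,0,0],"jaw":0.4},{"translation":[63.7,-1,15],"angular":[0,0,0],"jaw":0.4},{"translation":[63.7,-1,28],"angular":[0,0,0],"jaw":0.4},{"translation":[63.7,-1,28],"angular":[0,0,0],"jaw":0.4},{"translation":[63.7,-1,38],"angular":[0,0,0],"jaw":0.4},{"translation":[63.7,-1,46],"angular":[0,0,0],"jaw":0.4}]'
python3 -m creep '[{"translation":[0,0,5],"angular":[0,0,0],"jaw":0.4},{"translation":[0,0,5],"angular":[0,0,0],"jaw":0.4},{"translation":[0,0,5],"angular":[0,0,0],"jaw":0.4},{"translation":[0,0,5],"angular":[0,0,0],"jaw":0.4},{"translation":[0,0,5],"angular":[0,0,0],"jaw":0.4},{"translation":[0,0,5],"angular":[0,0,0],"jaw":0.4},{"translation":[0,0,5],"angular":[0,0,0],"jaw":0.4},{"translation":[0,0,5],"angular":[0,0,0],"jaw":0.4}]'
python3 - <<'E'
from h import *
snap("scene","s2");o=ctrl.get_obs();print(o["ee_pos"],o["moment"])
a=cv2.imread("pics/s2.png")[220:400,330:530]; cv2.imwrite("pics/s2c.png",cv2.resize(a,(600,540),interpolation=cv2.INTER_CUBIC))
E
```

```text
t: 5.8
ee_pos: [606.4, 308.5, 136.2]
orientation: [2.284, 2.157, 0.0]
ft_force: [0.0, 0.9, 0.4]
width: 62.0
grasp_force: 30.0
t: 6.8
ee_pos: [606.4, 308.6, 131.7]
orientation: [2.284, 2.157, -0.0]
ft_force: [-0.1, -0.5, -1.5]
width: 62.2
grasp_force: 30.0
[606.40635165 308.60891781 131.66867258] [-0.08075449  0.09198884  0.02623182]
```

View pics/s2c.png

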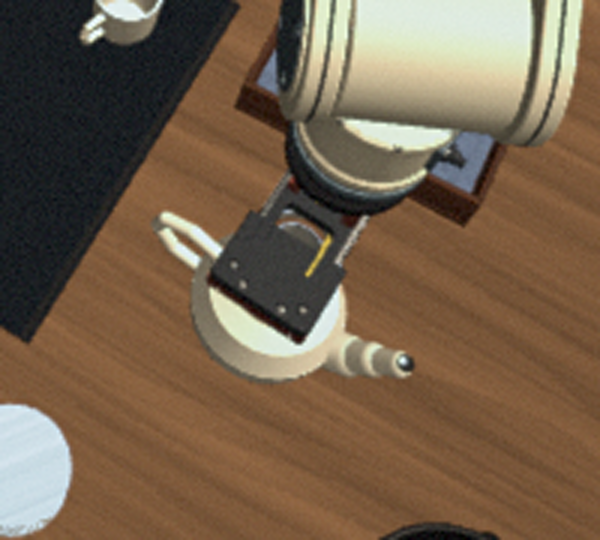

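The foot is already about 10 mm below the rim with no contact force, so I keep lowering.

```bash
python3 -m creep '[{"translation":[0,0,10],"angular":[0,0,0],"jaw":0.4},{"translation":[0,0,20],"angular":[0,0,0],"jaw":0.4},{"translation":[0,0,30],"angular":[0,0,0],"jaw":0.4},{"translation":[0,0,35],"angular":[0,0,0],"jaw":0.4},{"translation":[0,0,37],"angular":[0,0,0],"jaw":0.4},{"translation":[0,0,39],"angular":[0,0,0],"jaw":0.4},{"translation":[0,0,40.5],"angular":[0,0,0],"jaw":0.4},{"translation":[0,0,40.5],"angular":[0,0,0],"jaw":0.4}]'
```

```text
t: 7.85
ee_pos: [606.5, 308.7, 91.4]
orientation: [2.284, 2.157, 0.001]
ft_force: [0.2, 0.9, -0.9]
width: 61.6
grasp_force: 30.0
```

```bash
python3 -m creep '[{"translation":[0,0,1],"angular":[0,0,0],"jaw":0.4},{"translation":[0,0,1],"angular":[0,0,0],"jaw":0.4},{"translation":[0,0,1],"angular":[0,0,0],"jaw":0.9},{"translation":[0,0,1],"angular":[0,0,0],"jaw":0.9},{"translation":[0,0,1],"angular":[0,0,0],"jaw":0.9},{"translation":[0,0,-30],"angular":[0,0,0],"jaw":0.9},{"translation":[0,0,-80],"angular":[0,0,0],"jaw":1},{"translation":[-40,0,-90],"angular":[0,0,0],"jaw":1}]'
python3 - <<'E'
from h import *
snap("wrist","w3"); to(545,-12,120,-5)
E
```

```text
t: 8.85
ee_pos: [606.3, 271.1, 185.0]
orientation: [2.279, 2.159, 0.011]
ft_force: [1.0, -0.7, 0.4]
width: 87.5
grasp_force: 0.0
shift [-280.3  -44.6   64.3] turn z rad 0.031 cur y-dir -3.2 q6 0.45
```

View pics/w3.png

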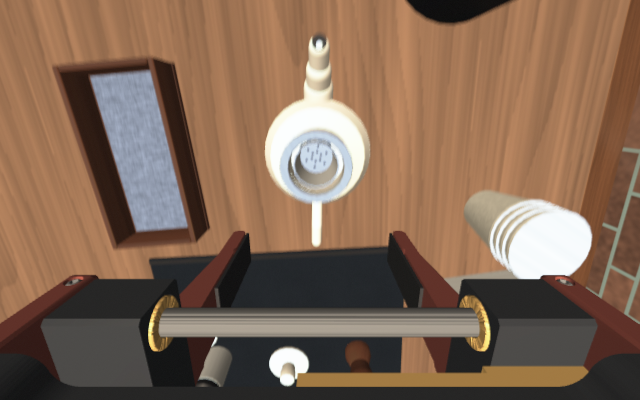

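The infuser sits level in the neck, with its collar at (316,166). Next is the lid.

```bash
python3 - <<'E'
from h import *
print(w("wrist",(316.5,166),114),ctrl.get_obs()["ee_pos"])
E
python3 -m creep '[{"translation":[-60,-10,0],"angular":[0,0,0],"jaw":1},{"translation":[-120,-20,0],"angular":[0,0,0],"jaw":1},{"translation":[-180,-30,0],"angular":[0,0,0],"jaw":1},{"translation":[-240,-40,10],"angular":[0,0,0],"jaw":1},{"translation":[-280,-45,40],"angular":[0,0,0],"jaw":1},{"translation":[-280,-45,50],"angular":[0,0,0],"jaw":1},{"translation":[-280,-45,50],"angular":[0,0,0],"jaw":1},{"translation":[-280,-45,50],"angular":[0,0,0],"jaw":1}]'
python3 - <<'E'
from h import *
i,im=snap("wrist","w4"); print(ctrl.get_obs()["ee_pos"])
cv2.imwrite("pics/w4c.png",cv2.resize(im[130:330,200:440,::-1],(720,600),interpolation=cv2.INTER_CUBIC))
E
```

```text
[605.01027061 302.31821936 114.        ] [605.19051563 265.33348026 184.43974432]
t: 9.9
ee_pos: [544.0, -7.2, 131.7]
orientation: [2.282, 2.158, 0.001]
ft_force: [-0.2, 0.4, -0.3]
width: 87.9
grasp_force: 0.0
[544.10723866  -7.18790484 131.8520909 ]
```

View pics/w4c.png

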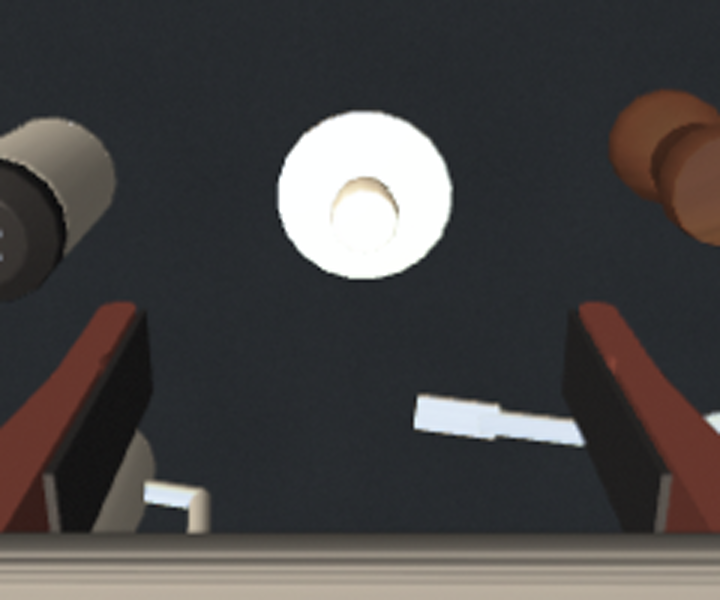

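The lid disc is at about (322,195) in the full image and the knob at (321,202), between the two shakers. The fingers will straddle it.

Run:
```python
from h import *
print(w("wrist",(321.7,195),12),w("wrist",(321.3,202),32),ctrl.get_obs()["ee_pos"])
m=(w("wrist",(321.7,195),12)+w("wrist",(321.3,202),32))/2; to(m[0],m[1],18,-3)
```

```text
[546.48435081 -10.87879801  12.        ] [545.81406037 -11.87492241  32.        ] [544.10723866  -7.18790484 131.8520909 ]
shift [ -4.1   2.1 113.9] turn z rad -0.003 cur y-dir -3.2 q6 0.02
```

```bash
python3 -m creep '[{"translation":[-4.1,2.1,40],"angular":[0,0,0],"jaw":0.8},{"translation":[-4.1,2.1,80],"angular":[0,0,0],"jaw":0.6},{"translation":[-4.1,2.1,105],"angular":[0,0,0],"jaw":0.5},{"translation":[-4.1,2.1,113],"angular":[0,0,0],"jaw":0.5},{"translation":[-4.1,2.1,113],"angular":[0,0,0],"jaw":0.1},{"translation":[-4.1,2.1,113],"angular":[0,0,0],"jaw":0.1},{"translation":[-4.1,2.1,113],"angular":[0,0,0],"jaw":0.1},{"translation":[-4.1,2.1,113],"angular":[0,0,0],"jaw":0.1}]'
python3 - <<'E'
from h import *
print(ctrl.get_obs()["width"]);to(606.5,308.5,165,-3)
E
```

```text
t: 10.95
ee_pos: [545.9, -12.5, 19.2]
orientation: [2.283, 2.156, 0.002]
ft_force: [0.3, 0.7, 7.6]
width: 21.0
grasp_force: 30.0
21.021534449424912
shift [ 323.9   42.4 -145.7] turn z rad -0.005 cur y-dir -3.3 q6 0.01
```

```bash
python3 -m creep '[{"translation":[0,0,-40],"angular":[0,0,0],"jaw":0.1},{"translation":[0,0,-90],"angular":[0,0,0],"jaw":0.1},{"translation":[30,5,-145],"angular":[0,0,0],"jaw":0.1},{"translation":[90,12,-160],"angular":[0,0,0],"jaw":0.1},{"translation":[145,20,-160],"angular":[0,0,0],"jaw":0.1},{"translation":[200,28,-160],"angular":[0,0,0],"jaw":0.1},{"translation":[240,38,-160],"angular":[0,0,0],"jaw":0.1},{"translation":[254,42.5,-160],"angular":[0,0,0],"jaw":0.1}]'
python3 -m creep '[{"translation":[0,0,0],"angular":[0,0,0],"jaw":0.1},{"translation":[0,0,0],"angular":[0,0,0],"jaw":0.1},{"translation":[0,0,0],"angular":[0,0,0],"jaw":0.1},{"translation":[0,0,0],"angular":[0,0,0],"jaw":0.1},{"translation":[0,0,0],"angular":[0,0,0],"jaw":0.1},{"translation":[0,0,0],"angular":[0,0,0],"jaw":0.1},{"translation":[0,0,0],"angular":[0,0,0],"jaw":0.1},{"translation":[0,0,0],"angular":[0,0,0],"jaw":0.1}]'
python3 - <<'E'
from h import *
i,im=snap("wrist","w5"); print(ctrl.get_obs()["ee_pos"],ctrl.get_obs()["width"])
cv2.imwrite("pics/w5c.png",cv2.resize(im[70:310,200:440,::-1],(600,600),interpolation=cv2.INTER_CUBIC))
E
```

```text
t: 11.95
ee_pos: [602.1, 240.7, 178.2]
orientation: [2.281, 2.16, 0.0]
ft_force: [0.4, -1.3, -0.5]
width: 21.1
grasp_force: 30.0
t: 12.95
ee_pos: [602.0, 238.7, 178.1]
orientation: [-2.284, -2.157, 0.0]
ft_force: [0.7, -0.8, -0.7]
width: 20.7
grasp_force: 30.0
[601.95962007 238.71804115 178.13257784] 20.844777835997277
```

View pics/w5c.png

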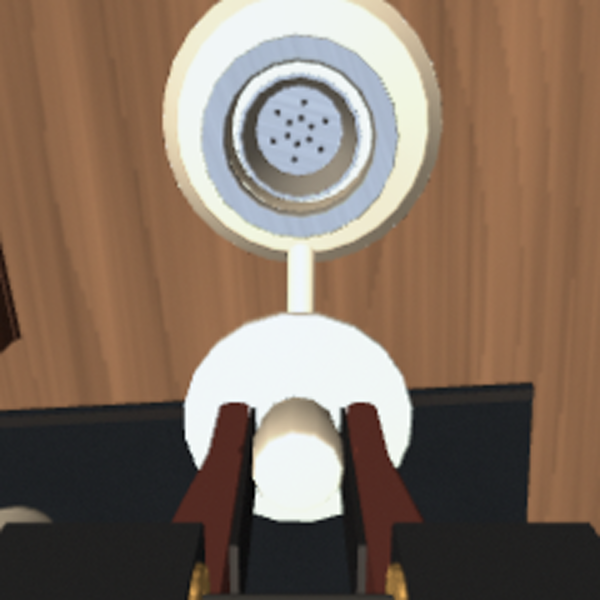

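The collar is centred at crop (300,136.5), full image (320,124.6). The lid disc in hand is centred at crop (297.5,417), full image (319,236.8).

Run:
```python
from h import *
a=w("wrist",(320,124.6),114);b=w("wrist",(319,236.8),170.5);o=ctrl.get_obs()["ee_pos"]; print(a,b,o)
t=o+a-b; to(t[0],t[1],178); to(606.5,308.5,130)
```

```text
[606.32237845 309.38257389 114.        ] [601.58680653 240.67557443 170.5       ] [601.95962007 238.71804115 178.13257784]
shift [68.9  0.8  0.1] turn z rad 0.0 cur y-dir -3.3 q6 0.42
shift [69.9  0.6 48.1] turn z rad 0.0 cur y-dir -3.3 q6 0.42
```

```bash
python3 -m creep '[{"translation":[35,0.7,0],"angular":[0,0,0],"jaw":0.1},{"translation":[69.2,0.7,0],"angular":[0,0,0],"jaw":0.1},{"translation":[69.2,0.7,15],"angular":[0,0,0],"jaw":0.1},{"translation":[69.2,0.7,30],"angular":[0,0,0],"jaw":0.1},{"translation":[69.2,0.7,40],"angular":[0,0,0],"jaw":0.1},{"translation":[69.2,0.7,45],"angular":[0,0,0],"jaw":0.1},{"translation":[69.2,0.7,45],"angular":[0,0,0],"jaw":0.1},{"translation":[69.2,0.7,45],"angular":[0,0,0],"jaw":0.1}]'
python3 -m creep '[{"translation":[0,0,2],"angular":[0,0,0],"jaw":0.1},{"translation":[0,0,4],"angular":[0,0,0],"jaw":0.1},{"translation":[0,0,6],"angular":[0,0,0],"jaw":0.1},{"translation":[0,0,7.5],"angular":[0,0,0],"jaw":0.1},{"translation":[0,0,8.5],"angular":[0,0,0],"jaw":0.1},{"translation":[0,0,8.5],"angular":[0,0,0],"jaw":0.1},{"translation":[0,0,8.5],"angular":[0,0,0],"jaw":0.1},{"translation":[0,0,8.5],"angular":[0,0,0],"jaw":0.1}]'
```

```text
t: 14.0
ee_pos: [607.0, 307.6, 133.7]
orientation: [2.284, 2.157, 0.001]
ft_force: [-0.2, -0.1, -1.4]
width: 21.2
grasp_force: 30.0
t: 15.0
ee_pos: [606.7, 307.7, 124.8]
orientation: [2.284, 2.157, 0.0]
ft_force: [0.1, 1.1, -1.1]
width: 20.4
grasp_force: 30.0
```

```bash
python3 -m creep '[{"translation":[0,0,1],"angular":[0,0,0],"jaw":0.1},{"translation":[0,0,1],"angular":[0,0,0],"jaw":0.6},{"translation":[0,0,1],"angular":[0,0,0],"jaw":0.6},{"translation":[0,0,1],"angular":[0,0,0],"jaw":0.6},{"translation":[0,0,-20],"angular":[0,0,0],"jaw":0.8},{"translation":[0,0,-60],"angular":[0,0,0],"jaw":1},{"translation":[-60,0,-60],"angular":[0,0,0],"jaw":1},{"translation":[-60,0,-60],"angular":[0,0,0],"jaw":1}]'
python3 - <<'E'
from h import *
i,im=snap("wrist","w6"); to(440,95,150,76)
cv2.imwrite("pics/w6c.png",cv2.resize(im[60:310,200:440,::-1],(480,500),interpolation=cv2.INTER_CUBIC))
E
```

```text
t: 16.0
ee_pos: [603.5, 245.2, 186.8]
orientation: [2.286, 2.153, 0.002]
ft_force: [-1.1, 0.1, -0.1]
width: 86.0
grasp_force: 0.0
shift [-161.1 -154.5   36.1] turn z rad -1.386 cur y-dir -3.4 q6 0.43
```

View pics/w6c.png

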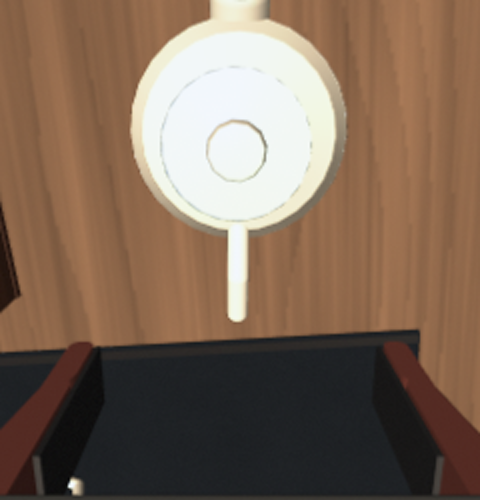

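The lid lies flat and concentric on the pot (crop (237,145)). Next is the cup.

```bash
python3 -m creep '[{"translation":[-30,-30,0],"angular":[0,0,-0.17],"jaw":1},{"translation":[-65,-60,0],"angular":[0,0,-0.35],"jaw":1},{"translation":[-100,-95,0],"angular":[0,0,-0.52],"jaw":1},{"translation":[-130,-125,0],"angular":[0,0,-0.69],"jaw":1},{"translation":[-161,-154.5,5],"angular":[0,0,-0.87],"jaw":1},{"translation":[-161,-154.5,15],"angular":[0,0,-1.04],"jaw":1},{"translation":[-161,-154.5,25],"angular":[0,0,-1.21],"jaw":1},{"translation":[-161,-154.5,30],"angular":[0,0,-1.386],"jaw":1}]'
python3 - <<'E'
from h import *
for k in range(2): ctrl.get_image("top")
i,im=snap("wrist","w7"); print(ctrl.get_obs()["ee_pos"])
cv2.imwrite("pics/w7c.png",cv2.resize(im[100:330,160:480,::-1],(800,575),interpolation=cv2.INTER_CUBIC))
E
```

```text
t: 17.05
ee_pos: [440.3, 96.6, 154.9]
orientation: [0.369, 3.119, 0.001]
ft_force: [0.3, -0.2, -0.2]
width: 88.1
grasp_force: 0.0
[440.1936894   96.53517749 154.94418943]
```

View pics/w7c.png

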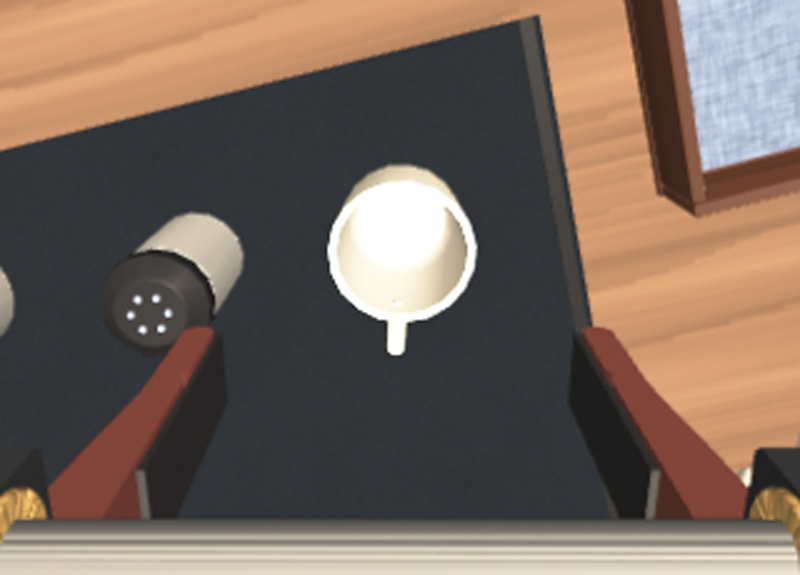

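Run:
```python
from h import *
a=w("wrist",(321,200.4),58);print(a);to(a[0],a[1],13,76)
```

```text
[441.23636971  97.6444457   58.        ]
shift [ -0.7   1.3 141.9] turn z rad 0.0 cur y-dir 76.0 q6 -1.14
```

```bash
python3 -m creep '[{"translation":[-0.7,0.8,50],"angular":[0,0,0],"jaw":1},{"translation":[-0.7,0.8,95],"angular":[0,0,0],"jaw":1},{"translation":[-0.7,0.8,130],"angular":[0,0,0],"jaw":1},{"translation":[-0.7,0.8,142],"angular":[0,0,0],"jaw":1},{"translation":[-0.7,0.8,142],"angular":[0,0,0],"jaw":0.3},{"translation":[-0.7,0.8,142],"angular":[0,0,0],"jaw":0.3},{"translation":[-0.7,0.8,142],"angular":[0,0,0],"jaw":0.3},{"translation":[-0.7,0.8,142],"angular":[0,0,0],"jaw":0.3}]'
python3 - <<'E'
from h import *
print(ctrl.get_obs()["width"]);to(615,-252,120,80)
E
```

```text
t: 18.2
ee_pos: [441.5, 96.7, 13.6]
orientation: [0.379, 3.117, 0.001]
ft_force: [-0.7, 1.1, 5.7]
width: 55.1
grasp_force: 30.0
55.10211196266352
shift [-252.3 -296.8 -106.2] turn z rad -0.068 cur y-dir 76.1 q6 -1.14
```

```bash
python3 -m creep '[{"translation":[0,0,-40],"angular":[0,0,0],"jaw":0.3},{"translation":[0,0,-90],"angular":[0,0,0],"jaw":0.3},{"translation":[-15,-18,-106],"angular":[0,0,0],"jaw":0.3},{"translation":[-50,-59,-106],"angular":[0,0,0],"jaw":0.3},{"translation":[-88,-104,-106],"angular":[0,0,-0.03],"jaw":0.3},{"translation":[-126,-148,-106],"angular":[0,0,-0.06],"jaw":0.3},{"translation":[-160,-189,-106],"angular":[0,0,-0.1],"jaw":0.3},{"translation":[-180,-212,-106],"angular":[0,0,-0.14],"jaw":0.3}]'
python3 - <<'E'
from h import *
i,im=snap("wrist","w8");print(ctrl.get_obs()["width"]);to(615,-252,120,85)
E
```

```text
t: 19.2
ee_pos: [565.4, -155.0, 118.9]
orientation: [0.161, 3.137, -0.001]
ft_force: [0.1, 0.0, -1.3]
width: 54.7
grasp_force: 30.0
54.81286557264934
shift [-57.1 -89.4  -0.5] turn z rad -0.014 cur y-dir 84.2 q6 -1.76
```

View pics/w8.png

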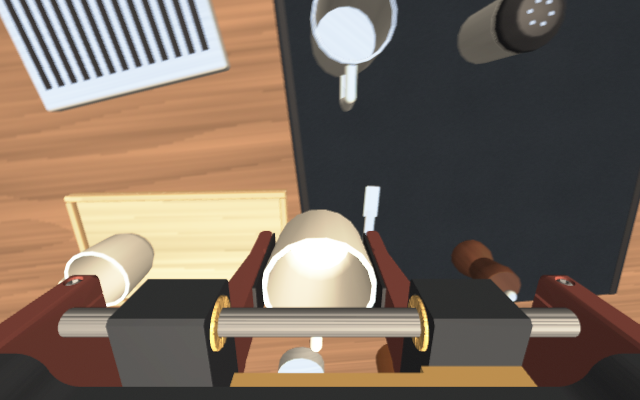

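```bash
python3 -m creep '[{"translation":[-30,-45,0],"angular":[0,0,0],"jaw":0.3},{"translation":[-54,-89,0],"angular":[0,0,0],"jaw":0.3},{"translation":[-54,-89,0],"angular":[0,0,0],"jaw":0.3},{"translation":[-54,-89,40],"angular":[0,0,0],"jaw":0.3},{"translation":[-54,-89,75],"angular":[0,0,0],"jaw":0.3},{"translation":[-54,-89,90],"angular":[0,0,0],"jaw":0.3},{"translation":[-54,-89,95],"angular":[0,0,0],"jaw":0.3},{"translation":[-54,-89,95],"angular":[0,0,0],"jaw":0.3}]'
python3 -m creep '[{"translation":[0,0,2],"angular":[0,0,0],"jaw":0.3},{"translation":[0,0,4],"angular":[0,0,0],"jaw":0.3},{"translation":[0,0,5],"angular":[0,0,0],"jaw":0.3},{"translation":[0,0,6],"angular":[0,0,0],"jaw":0.3},{"translation":[0,0,6],"angular":[0,0,0],"jaw":0.3},{"translation":[0,0,6],"angular":[0,0,0],"jaw":0.3},{"translation":[0,0,6],"angular":[0,0,0],"jaw":0.3},{"translation":[0,0,6],"angular":[0,0,0],"jaw":0.3}]'
python3 - <<'E'
from h import *
i,im=snap("scene","s9");cv2.imwrite("pics/s9c.png",cv2.resize(im[110:270,120:320,::-1],(700,560),interpolation=cv2.INTER_CUBIC))
E
```

```text
t: 20.25
ee_pos: [609.8, -246.4, 24.4]
orientation: [0.159, 3.137, -0.0]
ft_force: [0.1, 0.1, -2.1]
width: 55.1
grasp_force: 30.0
t: 21.25
ee_pos: [609.4, -246.5, 17.7]
orientation: [0.16, 3.138, -0.0]
ft_force: [0.3, -0.4, -1.7]
width: 54.9
grasp_force: 30.0
```

View pics/s9c.png

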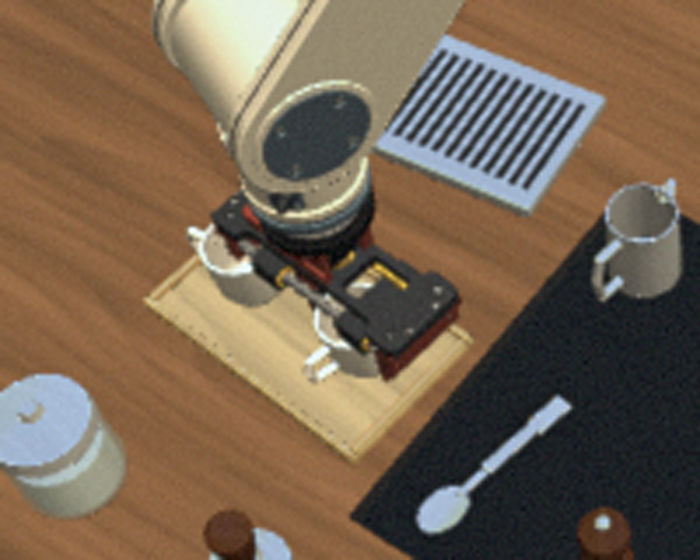

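```bash
python3 -m creep '[{"translation":[0,0,1],"angular":[0,0,0],"jaw":0.3},{"translation":[0,0,1],"angular":[0,0,0],"jaw":0.8},{"translation":[0,0,1],"angular":[0,0,0],"jaw":0.8},{"translation":[0,0,1],"angular":[0,0,0],"jaw":0.8},{"translation":[0,0,-30],"angular":[0,0,0],"jaw":0.8},{"translation":[0,0,-80],"angular":[0,0,0],"jaw":0.8},{"translation":[0,0,-130],"angular":[0,0,0],"jaw":1},{"translation":[20,15,-135],"angular":[0,0,0],"jaw":1}]'
python3 - <<'E'
from h import *
to(428,-117,155,82)
E
```

```text
t: 22.3
ee_pos: [594.3, -231.2, 157.3]
orientation: [0.16, 3.129, -0.005]
ft_force: [-0.3, 0.2, 0.1]
width: 85.8
grasp_force: 0.0
shift [177.1  96.6   0.5] turn z rad 0.037 cur y-dir 84.1 q6 -1.86
```

```bash
python3 -m creep '[{"translation":[40,22,0],"angular":[0,0,0],"jaw":1},{"translation":[90,49,0],"angular":[0,0,0],"jaw":1},{"translation":[140,76,0],"angular":[0,0,0],"jaw":1},{"translation":[175,97,0],"angular":[0,0,0.04],"jaw":1},{"translation":[175,97,0],"angular":[0,0,0.04],"jaw":1},{"translation":[175,97,0],"angular":[0,0,0.04],"jaw":1},{"translation":[175,97,0],"angular":[0,0,0.04],"jaw":1},{"translation":[175,97,0],"angular":[0,0,0.04],"jaw":1}]'
python3 - <<'E'
from h import *
i,im=snap("wrist","w10"); print(ctrl.get_obs()["ee_pos"])
cv2.imwrite("pics/w10c.png",cv2.resize(im[80:330,160:480,::-1],(768,600),interpolation=cv2.INTER_CUBIC))
E
```

```text
t: 23.3
ee_pos: [427.5, -115.7, 152.6]
orientation: [0.223, 3.133, -0.0]
ft_force: [-0.4, 0.0, -0.0]
width: 87.5
grasp_force: 0.0
[ 427.27121185 -115.65954781  152.5438461 ]
```

View pics/w10c.png

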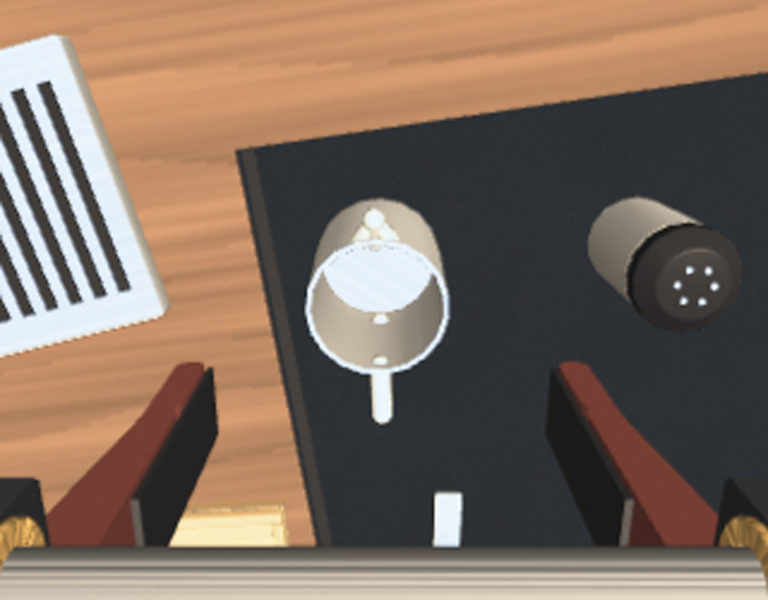

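The jug rim is centred at full image (317,208). Its handle lines up with the tool x axis, and the fingers have clear space on both sides.

Run:
```python
from h import *
a=w("wrist",(317.1,207.9),75);print(a);to(a[0],a[1],24,82)
```

```text
[ 428.2865041  -118.14131719   75.        ]
shift [ -1.3  -2.3 128.5] turn z rad -0.003 cur y-dir 81.9 q6 -1.72
```

```bash
python3 -m creep '[{"translation":[-1,-2.2,40],"angular":[0,0,0],"jaw":1},{"translation":[-1,-2.2,80],"angular":[0,0,0],"jaw":1},{"translation":[-1,-2.2,115],"angular":[0,0,0],"jaw":1},{"translation":[-1,-2.2,128.5],"angular":[0,0,0],"jaw":1},{"translation":[-1,-2.2,128.5],"angular":[0,0,0],"jaw":0.3},{"translation":[-1,-2.2,128.5],"angular":[0,0,0],"jaw":0.3},{"translation":[-1,-2.2,128.5],"angular":[0,0,0],"jaw":0.3},{"translation":[-1,-2.2,128.5],"angular":[0,0,0],"jaw":0.3}]'
python3 - <<'E'
from h import *
print(ctrl.get_obs()["width"]);to(384.5,-314,100,82)
E
```

```text
t: 24.35
ee_pos: [428.1, -117.7, 25.1]
orientation: [0.222, 3.132, -0.001]
ft_force: [-0.4, 0.6, 6.5]
width: 54.4
grasp_force: 30.1
54.362566924452665
shift [  15.3 -200.5  -74.9] turn z rad -0.002 cur y-dir 81.9 q6 -1.72
```

```bash
python3 -m creep '[{"translation":[0,0,-30],"angular":[0,0,0],"jaw":0.3},{"translation":[2,-15,-60],"angular":[0,0,0],"jaw":0.3},{"translation":[5,-55,-60],"angular":[0,0,0],"jaw":0.3},{"translation":[9,-105,-60],"angular":[0,0,0],"jaw":0.3},{"translation":[12,-155,-60],"angular":[0,0,0],"jaw":0.3},{"translation":[15,-190,-60],"angular":[0,0,0],"jaw":0.3},{"translation":[15,-200,-60],"angular":[0,0,0],"jaw":0.3},{"translation":[15,-200,-60],"angular":[0,0,0],"jaw":0.3}]'
python3 -m creep '[{"translation":[0,0,20],"angular":[0,0,0],"jaw":0.3},{"translation":[0,0,35],"angular":[0,0,0],"jaw":0.3},{"translation":[0,0,40],"angular":[0,0,0],"jaw":0.3},{"translation":[0,0,42],"angular":[0,0,0],"jaw":0.3},{"translation":[0,0,44],"angular":[0,0,0],"jaw":0.3},{"translation":[0,0,46],"angular":[0,0,0],"jaw":0.3},{"translation":[0,0,46],"angular":[0,0,0],"jaw":0.3},{"translation":[0,0,46],"angular":[0,0,0],"jaw":0.3}]'
```

```text
t: 25.35
ee_pos: [384.1, -313.2, 84.2]
orientation: [-0.224, -3.133, -0.001]
ft_force: [-0.8, 0.0, -1.8]
width: 54.4
grasp_force: 30.0
t: 26.35
ee_pos: [384.3, -313.5, 38.3]
orientation: [0.223, 3.134, -0.0]
ft_force: [-0.1, 0.2, -2.2]
width: 54.1
grasp_force: 30.0
```

```bash
python3 -m creep '[{"translation":[0,0,1.4],"angular":[0,0,0],"jaw":0.3},{"translation":[0,0,1.4],"angular":[0,0,0],"jaw":0.3},{"translation":[0,0,1.4],"angular":[0,0,0],"jaw":1},{"translation":[0,0,1.4],"angular":[0,0,0],"jaw":1},{"translation":[0,0,1.4],"angular":[0,0,0],"jaw":1},{"translation":[0,0,-40],"angular":[0,0,0],"jaw":1},{"translation":[0,0,-90],"angular":[0,0,0],"jaw":1},{"translation":[0,0,-120],"angular":[0,0,0],"jaw":0.8}]'
python3 - <<'E'
from h import *
to(624,-111,120,82)
E
```

```text
t: 27.35
ee_pos: [384.8, -313.9, 160.3]
orientation: [0.222, 3.132, -0.002]
ft_force: [0.3, -0.1, -0.5]
width: 81.2
grasp_force: 0.0
shift [-208.   234.7   40.4] turn z rad -0.002 cur y-dir 81.9 q6 -2.14
```

```bash
python3 -m creep '[{"translation":[-35,40,0],"angular":[0,0,0],"jaw":0.5},{"translation":[-75,84,0],"angular":[0,0,0],"jaw":0.5},{"translation":[-115,130,0],"angular":[0,0,0],"jaw":0.5},{"translation":[-155,175,0],"angular":[0,0,0],"jaw":0.5},{"translation":[-190,215,10],"angular":[0,0,0],"jaw":0.5},{"translation":[-208,234.7,30],"angular":[0,0,0],"jaw":0.5},{"translation":[-208,234.7,40],"angular":[0,0,0],"jaw":0.5},{"translation":[-208,234.7,40],"angular":[0,0,0],"jaw":0.5}]'
python3 - <<'E'
from h import *
for k in range(2): ctrl.get_image("top")
i,im=snap("wrist","w11"); print(ctrl.get_obs()["ee_pos"])
cv2.imwrite("pics/w11c.png",cv2.resize(im[100:400,120:520,::-1],(800,600),interpolation=cv2.INTER_CUBIC))
E
```

```text
t: 28.35
ee_pos: [621.8, -110.7, 117.1]
orientation: [-0.222, -3.131, -0.0]
ft_force: [-1.2, 0.3, -0.2]
width: 43.9
grasp_force: 0.0
[ 622.93309793 -111.49133095  118.8404116 ]
```

View pics/w11c.png

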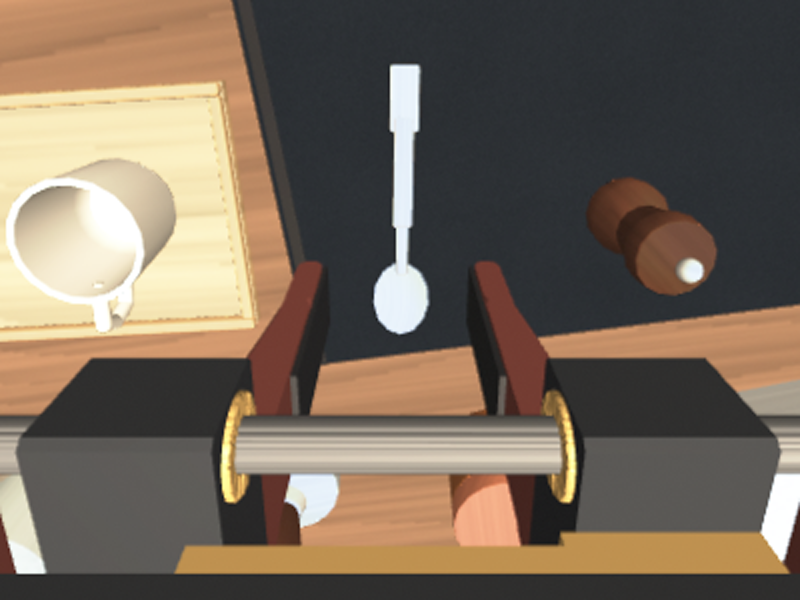

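The cup stands upright in the tray at the left. The spoon runs from full image (322.5,133), its handle end, to (320.5,266.5), its bowl tip, and is parallel to the tool x axis.

Run:
```python
from h import *
a=w("wrist",(322.5,133),8);b=w("wrist",(320.5,266.5),8);print(a,b,np.linalg.norm(a-b),np.degrees(np.arctan2(b[1]-a[1],b[0]-a[0])))
p=a+(b-a)*66/142;print(p);to(p[0],p[1],5.5,82)
```

```text
[562.08269796 -99.9767509    8.        ] [ 703.95969695 -122.09468513    8.        ] 143.59068861881988 -8.860810501172558
[ 628.02552848 -110.25691751    8.        ]
shift [ -4.8   2.  113.3] turn z rad -0.003 cur y-dir 81.8 q6 -1.62
```

```bash
python3 -m creep '[{"translation":[-4.8,2,40],"angular":[0,0,0],"jaw":0.5},{"translation":[-4.8,2,80],"angular":[0,0,0],"jaw":0.5},{"translation":[-4.8,2,105],"angular":[0,0,0],"jaw":0.5},{"translation":[-4.8,2,113.5],"angular":[0,0,0],"jaw":0.5},{"translation":[-4.8,2,113.5],"angular":[0,0,0],"jaw":0.5},{"translation":[-4.8,2,113.5],"angular":[0,0,0],"jaw":0},{"translation":[-4.8,2,113.5],"angular":[0,0,0],"jaw":0},{"translation":[-4.8,2,113.5],"angular":[0,0,0],"jaw":0}]'
python3 -m creep '[{"translation":[0,0,0],"angular":[0,0,0],"jaw":0},{"translation":[0,0,0],"angular":[0,0,0],"jaw":0},{"translation":[0,0,0],"angular":[0,0,0],"jaw":0},{"translation":[0,0,-30],"angular":[0,0,0],"jaw":0},{"translation":[0,0,-80],"angular":[0,0,0],"jaw":0},{"translation":[0,0,-115],"angular":[0,0,0],"jaw":0},{"translation":[0,0,-115],"angular":[0,0,0],"jaw":0},{"translation":[0,0,-115],"angular":[0,0,0],"jaw":0}]'
python3 - <<'E'
from h import *
to(407,305,120,-1.5)
E
```

```text
t: 29.5
ee_pos: [628.8, -109.2, 5.4]
orientation: [0.222, 3.133, -0.0]
ft_force: [0.5, 0.0, 0.7]
width: 17.6
grasp_force: 0.0
t: 30.5
ee_pos: [627.7, -109.0, 118.7]
orientation: [-0.222, -3.132, -0.0]
ft_force: [-0.6, 0.1, -0.4]
width: 8.7
grasp_force: 30.0
shift [276.9 378.7  -0.9] turn z rad 1.455 cur y-dir 81.9 q6 -1.62
```

```bash
python3 -m creep '[{"translation":[25,30,-20],"angular":[0,0,0.18],"jaw":0},{"translation":[55,70,-30],"angular":[0,0,0.36],"jaw":0},{"translation":[85,115,-30],"angular":[0,0,0.54],"jaw":0},{"translation":[115,155,-30],"angular":[0,0,0.72],"jaw":0},{"translation":[145,195,-30],"angular":[0,0,0.9],"jaw":0},{"translation":[175,235,-30],"angular":[0,0,1.08],"jaw":0},{"translation":[205,275,-30],"angular":[0,0,1.26],"jaw":0},{"translation":[230,310,-30],"angular":[0,0,1.44],"jaw":0}]'
python3 - <<'E'
from h import *
i,im=snap("wrist","w12");to(407,310,150,-1.5);print(ctrl.get_obs()["width"])
E
```

```text
t: 31.5
ee_pos: [442.4, 231.1, 148.0]
orientation: [-2.239, -2.202, 0.005]
ft_force: [1.1, -0.4, -1.2]
width: 8.7
grasp_force: 30.0
shift [ 75.  -35.8  -1.9] turn z rad -0.001 cur y-dir -1.6 q6 0.49
8.765065715021093
```

View pics/w12.png

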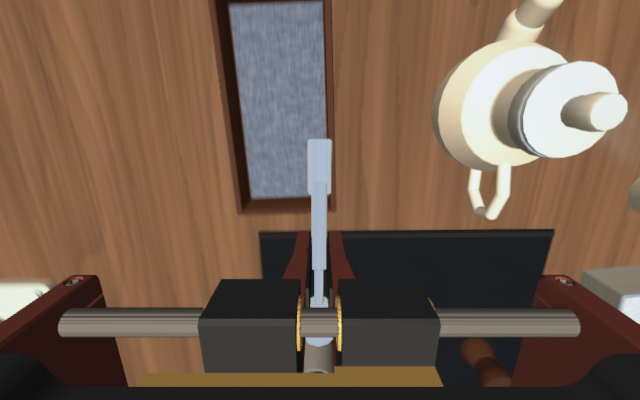

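The spoon is gripped straight ahead, parallel to the box. The box floor's near-left corner is at (250,199) and its far-left one at (231,3).

Run:
```python
from h import *
for u in [(250,199),(231,3)]: print(w("wrist",u,6))
print(w("wrist",(331,207),45),w("wrist",(240,212),45))
to(407,310,150,-1.5)
```

```text
[361.20418288 221.05574005   6.        ]
[362.99288367 412.08290399   6.        ]
[451.49911672 222.86779807  45.        ] [360.22595361 219.9636995   45.        ]
shift [ 75.  -35.8  -1.9] turn z rad -0.001 cur y-dir -1.6 q6 0.49
```

```bash
python3 -m creep '[{"translation":[30,-15,0],"angular":[0,0,0],"jaw":0},{"translation":[78,-35.5,0],"angular":[0,0,0],"jaw":0},{"translation":[78,-35.5,0],"angular":[0,0,0],"jaw":0},{"translation":[78,-35.5,30],"angular":[0,0,0],"jaw":0},{"translation":[78,-35.5,60],"angular":[0,0,0],"jaw":0},{"translation":[78,-35.5,75],"angular":[0,0,0],"jaw":0},{"translation":[78,-35.5,75],"angular":[0,0,0],"jaw":0},{"translation":[78,-35.5,75],"angular":[0,0,0],"jaw":0}]'
python3 -m creep '[{"translation":[0,0,15],"angular":[0,0,0],"jaw":0},{"translation":[0,0,30],"angular":[0,0,0],"jaw":0},{"translation":[0,0,45],"angular":[0,0,0],"jaw":0},{"translation":[0,0,55],"angular":[0,0,0],"jaw":0},{"translation":[0,0,60],"angular":[0,0,0],"jaw":0},{"translation":[0,0,62],"angular":[0,0,0],"jaw":0},{"translation":[0,0,62],"angular":[0,0,0],"jaw":0},{"translation":[0,0,62],"angular":[0,0,0],"jaw":0}]'
```

```text
t: 32.55
ee_pos: [410.4, 308.6, 75.2]
orientation: [2.234, 2.209, 0.001]
ft_force: [0.9, -0.4, -0.1]
width: 8.9
grasp_force: 30.0
t: 33.55
ee_pos: [410.1, 308.8, 13.0]
orientation: [2.234, 2.209, 0.001]
ft_force: [-0.5, 0.4, 0.0]
width: 8.7
grasp_force: 30.0
```

Still free. I lower 4 mm more, release with a partial opening, rise clear, and then check everything.

```bash
python3 -m creep '[{"translation":[0,0,2],"angular":[0,0,0],"jaw":0},{"translation":[0,0,4],"angular":[0,0,0],"jaw":0},{"translation":[0,0,4],"angular":[0,0,0],"jaw":0.3},{"translation":[0,0,4],"angular":[0,0,0],"jaw":0.3},{"translation":[0,0,4],"angular":[0,0,0],"jaw":0.3},{"translation":[0,0,-40],"angular":[0,0,0],"jaw":0.3},{"translation":[0,0,-95],"angular":[0,0,0],"jaw":0.3},{"translation":[0,0,-150],"angular":[0,0,0],"jaw":0.3}]'
python3 -m creep '[{"translation":[-60,0,0],"angular":[0,0,0],"jaw":0.3},{"translation":[-120,0,0],"angular":[0,0,0],"jaw":0.3},{"translation":[-180,0,0],"angular":[0,0,0],"jaw":0.3},{"translation":[-240,0,0],"angular":[0,0,0],"jaw":0.3},{"translation":[-300,0,0],"angular":[0,0,0],"jaw":0.3},{"translation":[-300,0,0],"angular":[0,0,0],"jaw":0.3},{"translation":[-300,0,0],"angular":[0,0,0],"jaw":0.3},{"translation":[-300,0,0],"angular":[0,0,0],"jaw":0.3}]'
python3 - <<'E'
from h import *
i,im=snap("scene","s13");
cv2.imwrite("pics/s13c.png",cv2.resize(im[100:400,140:540,::-1],(800,600),interpolation=cv2.INTER_CUBIC))
i,im=snap("top","t13")
cv2.imwrite("pics/t13c.png",cv2.resize(im[125:285,130:470,::-1],(800,376),interpolation=cv2.INTER_CUBIC))
E
```

```text
t: 34.55
ee_pos: [409.6, 308.4, 164.2]
orientation: [-2.234, -2.209, 0.001]
ft_force: [0.7, 1.0, -0.4]
width: 26.4
grasp_force: 0.0
t: 35.55
ee_pos: [406.7, 9.8, 162.7]
orientation: [-2.231, -2.211, -0.0]
ft_force: [-1.0, 0.9, 0.4]
width: 26.5
grasp_force: 0.0
```

View pics/s13c.png

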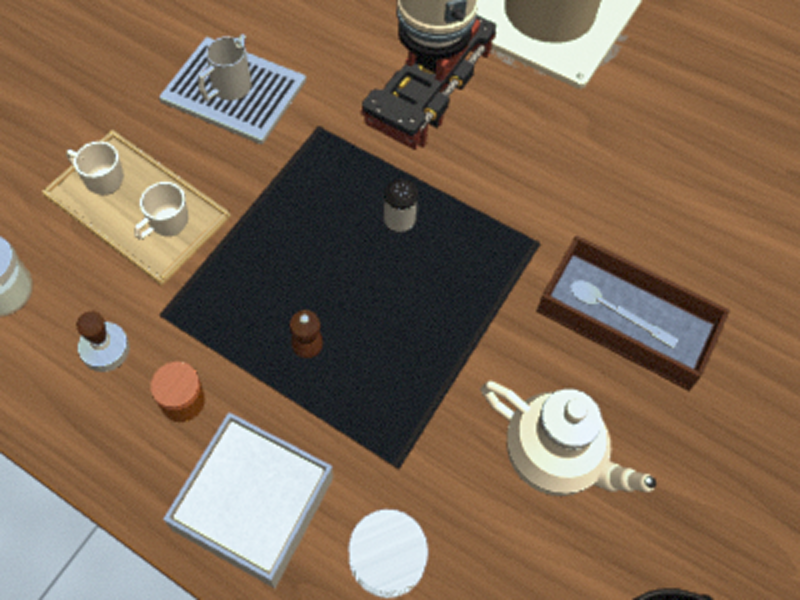

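The scene shows everything put away:
- **Spoon:** flat in the box at (625,315).
- **Lid:** level on the pot at (573,415).
- **Cups:** both upright in the tray at (98,165) and (163,208).
- **Jug:** upright on the drip tray at (228,70).

The robot touches nothing, so I hand in.

```bash
python3 -c "
from workcell import ctrl
print(ctrl.close_job())"
```

```text
the job is handed in; nothing more can be done
None
```

The job is handed in at about 36 s of robot time: infuser and lid on the pot, cup in the tray, jug on the drip tray and spoon in the box, all in place in the last scene picture; the verdict was not shown.

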